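# Take the bore of an aluminium cap with a telescoping gauge

### The job

A cork disc is to be cut for the aluminium cap held in the blue vice. Take the telescoping gauge from the rack, stand its head on the liner inside the cap, slacken its brass lock screw so that the plungers spring out across the bore, and tighten the screw again right there. Then lift the gauge out, still locked at that size, and hang it back upright in its own slot of the rack, without disturbing the vial, the small cap or the brush.

Things in the scene. Friction and masses are not known exactly. Their poses are not given: they have to be found in the camera images.
- gauge: Steel T-shaped telescoping bore gauge, about 120 g, 130 mm tall, hanging upright in the rack. Origin: under the middle of the T head; z up the handle, x along the head. Head: level tube 12 mm diameter, 33 mm long; a plunger slides out of each end. Handle 9 mm diameter, up to a fixed collar, 19 mm diameter, 98 to 103 mm above the origin. It may be lifted and carried by its lock screw.
- screw_mid (a point): Middle of the brass lock screw on top of the gauge, on its axis, 119 mm above the gauge's origin; the place to grip. The screw is 13 mm diameter, 22 mm tall (108 to 130 mm above the origin), and is held on to the handle. It turns on the handle only when something keeps the handle from turning.
- lock_screw (a joint): Lock screw angle (rad): 0 tight, grows anticlockwise seen from above, stop at 1.4. Under 0.25 it clamps both plungers firmly, above 0.5 they are free. Starts tight, turns with 0.03 N m, stays where left. To turn it in the cap, grip it and keep the gauge pressed on the liner with 6 to 12 N: the grippy liner keeps the handle from turning; once sprung out, the plungers help.
- tip_a (a point): Outer end of the plunger (8.4 mm diameter) at the +x end of the head, 6 mm above the gauge's origin. At the start, locked in, the tips are 36 to 39 mm apart; freed, damped springs (2 N each) push each plunger out at about 10 mm/s, by up to 12 mm, to 59 mm apart in free air; the wall of a bore stops them.
- tip_b (a point): Outer end of the plunger at the -x end of the gauge's head
- vise: Small blue bench vice, fixed to the bench, 180 mm by 100 mm; two jaws, tops 67 mm above the bench, hold an aluminium cap upright. Origin: on the bench under the cap's axis; -x points from the cap to the vice's T-bar handle, z up
- bore_mouth (a point): Centre of the mouth of the cap in the vice, level with its rim, 74 mm above the bench. The cap's bore is round, 46 mm diameter, open upwards; rim 61 mm outside diameter
- bore_floor (a point): Centre of the white liner on the floor of the cap, 30 mm below the rim, 44 mm above the bench
- rack: Tool rack fixed to the bench, 110 mm by 200 mm: wooden base 12 mm thick, two thin steel posts near its +x edge, level grey metal plate 6 mm thick, top 125 mm above the bench. The plate's front edge has three slots 12.5 mm wide, 26 mm long, open to -x; the outer two, 75 mm to either side, hold other tools that stand 10 mm above the plate. Origin: on the bench under the base's middle, z up.
- rack_seat (a point): The gauge's axis when hung in the middle slot, level with the plate's top, 20 mm in from the front edge; the point's axes are the rack's. Collar underside rests on the plate, handle in the slot, so the gauge's origin is 98 mm below this point. The head does not fit the slot: it passes in and out under the plate, through the slot's open front (-x), the collar staying above the plate.
- vial: Empty glass vial, 33 mm diameter, 56 mm tall, standing; origin under its middle
- small_cap: Loose small aluminium cap, 30 mm over its rim, 18 mm tall, mouth up; origin under its middle
- brush: Slim silver paint brush, 150 mm long, 10 mm thick, lying on the bench; origin under its middle, x along it
Things that resemble listed ones, but are neither listed nor needed, are in the scene too. Of the things shaped like the gauge, the steel one is meant.

How it is judged:
On the way, in this order (a step that is already met when the one before it is completed fails the run):
1. with the gauge's head down in the cap, the lock screw is slackened and the plungers spring out across the bore (tips 44 to 47.5 mm apart) (horizontal distance between gauge and bore_floor below 0.006 m and distance between gauge and bore_floor below 0.02 m and value of joint lock_screw above 0.5 rad and distance between tip_a and tip_b between 0.044 and 0.0475 m), for 0.2 s.
2. still in the cap, the lock screw is tightened again (horizontal distance between gauge and bore_floor below 0.006 m and distance between gauge and bore_floor below 0.02 m and value of joint lock_screw below 0.25 rad and distance between tip_a and tip_b between 0.044 and 0.0475 m), for 0.2 s.
At the end, for the whole second after the job is handed in: The gauge hangs at rest and released in the rack's middle slot, collar on the plate (origin within 13 mm along and 12 mm across the slot of the seat, 94 to 102 mm below it, within 0.12 rad of upright), its lock screw tight (under 0.25 rad) and its tips 44 to 48 mm apart, the size of the 46 mm bore (distance between tip_a and tip_b between 0.044 and 0.048 m and value of joint lock_screw below 0.25 rad and x of gauge in the frame of rack_seat between -0.013 and 0.013 m and y of gauge in the frame of rack_seat between -0.012 and 0.012 m and z of gauge in the frame of rack_seat between -0.102 and -0.094 m and angle between gauge's own z axis and vertical below 0.12 rad and linear speed of gauge below 0.02 m/s); the robot touches nothing.
It fails at once if the vial, the small cap or the brush is moved by more than 15 mm or the vial tipped over (distance of any of vial, small_cap, brush from where it was at the start of the episode above 0.015 m or angle between vial's own z axis and vertical above 0.5 rad).
It also fails if it takes over 72 s, if anything falls off the work surface, if the arm or the gripper's body presses on something with over 40 N, if the wrist force passes 120 N, or if a joint passes its speed limit or range.

### The arm

A 6-joint arm with a two-finger parallel gripper is mounted at the origin on the work surface. World frame = base frame: x ahead of the robot, y to its left, z up, the work surface at z = 0. Lengths are in m, angles in rad, forces in N, time in s.
With the tool pointing down it reaches from about 0.4 to 0.925 m from the base axis. Payload 12.5 kg.
Tool frame: the origin (TCP) lies midway between the tips of the shut fingers; the grasp point (between the pads) lies 19 mm behind it; z points along the fingers, x is the direction in which the jaws open and shut, and the axes are right-handed (so a half turn about z gives the same grasp; the last joint's range is limited). The gripper opens to 95 mm and grips with 3 to 60 N. Pads are 20 mm wide; open, the fingers measure 119 mm over their backs; the gripper's body (75 mm by 180 mm) begins 59 mm behind the grasp point.
Start: joints at [-1.227, 0.491, 1.559, -0, 1.092, -0.106], TCP at [0.272, -0.563, 0.215] pointing down, gripper open.
Joint ranges: [-3.1, 3.1], [-0.84, 2.19], [0.05, 2.79], [-1.13, 4.28], [0.06, 2.93], [-2.69, 2.69]. Speed limits (rad/s): [2.22, 2.22, 2.79, 3.14, 3.14, 3.14].

### API

Orientations are given as [roll, pitch, yaw] about the fixed x, y, z axes, in that order (R = Rz(yaw) Ry(pitch) Rx(roll)).
In Python, from rig import ctrl gives the robot as it stands.
- The arm moves only by the tool play_rows, never from a script. Its argument "increments" is a list that holds one entry, the list of rows, each a list of 7 numbers: the shift along the tool's x, y, z in mm, then the turn, a rotation vector about the tool's x, y, z in degrees, then the finger opening in mm, from 0 to 95.1. A call has exactly 5 rows; each row is the pose to reach, as a shift and turn from the pose commanded when the call began, along the tool's axes at that moment; what a row does not reach only later rows make up. A row lasts 1/12 s, in which the tool goes at most 41.7 mm and 7.16 degrees, less where a joint would pass 70% of its speed; a pose out of reach is approached as far as the arm can. A call with a gripper value outside its range is refused whole. The fingers move at their own pace and stop on an object; "grip_force" is the grip in N (left out, the last holds). Time passes only in rows, so rows that repeat a pose let the fingers close, or fill a call up. It gives the time, the measured TCP pose, the force and the opening at its end, in the units of the state.
- ctrl.state(): the state, without advancing time (a new reading comes with each control period).
- ctrl.capture(name): name is "side" or "top" or "wrist"; returns the picture (384x512x3 uint8, red, green, blue); there is no depth.
- ctrl.camera_info(name): a dict with "fov_y" (degrees; the focal length in pixels is half the picture's height over the tangent of half this angle, whatever the lens; pixels are square), "cx", "cy" (the principal point, pixels), "dist_coeffs" ([k1, k2, p1, p2, k3] as OpenCV has them; the pictures are not rectified), "camera_from_world" (4x4, takes a point from world to camera coordinates). Camera axes: x right, y down, z forward; pixel columns grow to the right and rows downward; lengths in m; the calibration is good to about 2 mm. A picture is of the moment at which its call begins: read the wrist's pose just before it. camera_info takes no time and is no camera call; for the wrist camera it gives the pose at the moment of the call.
- ctrl.hand_in(): hands the job in, once; it reports no verdict.
The state is a dict: "time_s": time; "q": joint angles; "qvel": joint speeds; "tau": joint torques, N m; "position": TCP position; "tool_rot": TCP orientation; "ft_force": force on the tool from outside, world axes, zero at the start; "wrist_torque": the same for the moment, N m; "finger_gap": finger opening in m.
Only numpy, scipy, OpenCV 4.12 (cv2) and the standard library are available. Lean on these libraries where they do the work, as an engineer would, in place of code of your own. Each camera call takes 0.05 s, during which the arm holds its last target.

## Working session

There is one attempt and no reset: what is moved stays moved. The work goes in short steps, Python scripts to look and compute and a tool call to move; the robot and the scene stay as the last step left them, time stands still between calls to the robot, and variables do not carry over. Pictures are saved under pics/ and viewed, and the job is handed in when it is done.

Besides the shell and the picture viewer there is one more tool, called by a JSON object that holds its "name" and its "arguments", one argument or row to a line. play_rows: Moves the arm, as the interface text tells. Its arguments: {"type":"object","properties":{"increments":{"type":"array"},"grip_force":{"type":"number"}},"required":["increments"]}

```bash
ls; mkdir -p pics; cat > h.py <<'E'
import numpy as np, cv2
from rig import ctrl
def cap(name,fn):
    info=ctrl.camera_info(name); im=ctrl.capture(name)
    cv2.imwrite('pics/'+fn,cv2.cvtColor(im,cv2.COLOR_RGB2BGR)); np.savez('pics/'+fn+'.npz',T=np.array(info['camera_from_world']),fov=info['fov_y'],cx=info['cx'],cy=info['cy'],d=np.array(info['dist_coeffs'],float))
    return im
def load(fn):
    c=np.load('pics/'+fn+'.npz'); f=192/np.tan(np.radians(c['fov'])/2)
    K=np.array([[f,0,c['cx']],[0,f,c['cy']],[0,0,1.]]); return K,c['d'],c['T']
def ray(fn,p):
    K,d,T=load(fn); u=cv2.undistortPoints(np.array([[p]],float),K,d)[0,0]
    R=T[:3,:3]; o=-R.T@T[:3,3]; v=R.T@np.array([u[0],u[1],1]); return o,v/np.linalg.norm(v)
def plane(fn,p,z):
    o,v=ray(fn,p); return o+v*(z-o[2])/v[2]
def proj(fn,P):
    K,d,T=load(fn); return cv2.projectPoints(np.array(P,float).reshape(-1,3),cv2.Rodrigues(T[:3,:3])[0],T[:3,3],K,d)[0][:,0]
def tri(f1,p1,f2,p2):
    o1,v1=ray(f1,p1);o2,v2=ray(f2,p2)
    A=np.stack([v1,-v2],1);s=np.linalg.lstsq(A,o2-o1,rcond=None)[0]
    a=o1+s[0]*v1;b=o2+s[1]*v2; return (a+b)/2,np.linalg.norm(a-b)
E
python3 - <<'E'
from h import *
for n in ['top','side','wrist']:
    cap(n,n+'0.png'); i=ctrl.camera_info(n); print(n,i['fov_y'],i['cx'],i['cy'],i['dist_coeffs'],np.round(-np.array(i['camera_from_world'])[:3,:3].T@np.array(i['camera_from_world'])[:3,3],3))
print(ctrl.state())
E
```

```text
pics
top 50.35497220096845 255.18251560774257 194.1205952839858 [-0.03232213  0.          0.          0.          0.        ] [ 0.445 -0.06   1.097]
side 44.44804294863049 250.16776279174027 195.61768210350064 [-0.01621322  0.          0.          0.          0.        ] [ 0.47  -0.942  0.737]
wrist 59.92587949270552 255.72347955335948 196.18619230128976 [-0.03662085  0.          0.          0.          0.        ] [ 0.338 -0.531  0.383]
{'time_s': 0.15, 'q': array([-1.22657881e+00,  4.91431257e-01,  1.55927641e+00, -6.90656821e-06,
        1.09173499e+00, -1.05613617e-01]), 'qvel': array([ 0.00044772, -0.00324586, -0.0030806 , -0.00100651, -0.00065306,
       -0.00295512]), 'tau': array([ 1.54985766e-03, -6.12898278e+01, -2.58279097e+01,  6.92418544e-02,
        4.73055337e-02, -8.13252996e-05]), 'position': array([ 0.27171206, -0.56265907,  0.21420107]), 'tool_rot': array([-3.14150914e+00,  8.45911123e-04, -1.12096197e+00]), 'ft_force': array([ 0.50056611,  0.35489984, -0.37444704]), 'wrist_torque': array([-0.04618596, -0.00708509, -0.01501211]), 'finger_gap': 0.09554117195147399}
```

View pics/top0.png

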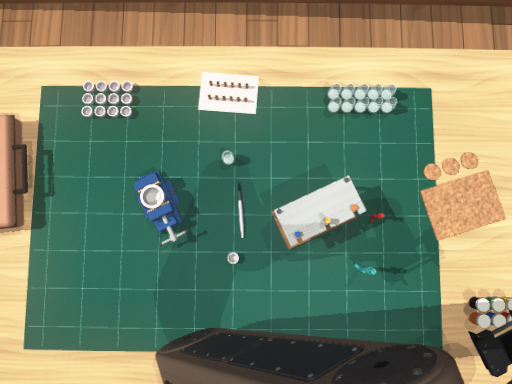

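View pics/side0.png

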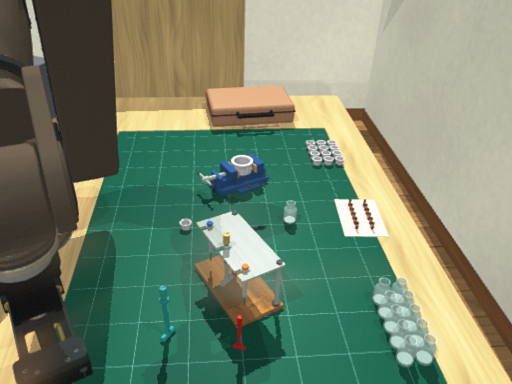

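View pics/wrist0.png

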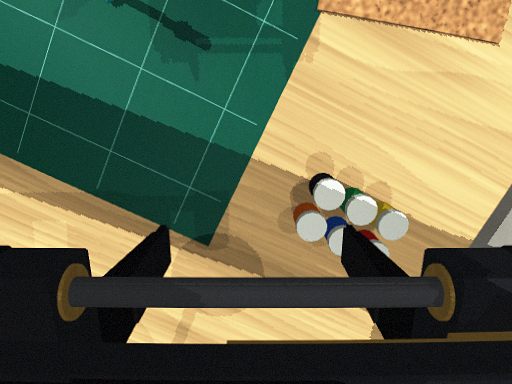

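```bash
python3 - <<'E'
from h import *
a=cv2.imread('pics/top0.png'); s=cv2.imread('pics/side0.png')
cv2.imwrite('pics/c1.png',np.hstack([cv2.resize(a[165:255,265:385],None,fx=6,fy=6,interpolation=2)])[:600])
cv2.imwrite('pics/c2.png',cv2.resize(s[200:335,185:295],None,fx=4.4,fy=4.4,interpolation=2)[:600])
cv2.imwrite('pics/c3.png',np.hstack([cv2.resize(a[160:250,120:215],None,fx=4,fy=4,interpolation=2),cv2.resize(s[145:235,195:290],None,fx=4,fy=4,interpolation=2)]))
for p in [(326,220),(298,235),(354,208)]: print(plane('top0.png',p,.14))
print(plane('top0.png',(152,196),.074), plane('top0.png',(348,180),.125),plane('top0.png',(279,212),.125))
print(proj('top0.png',[[.5,0,0],[.6,0,0],[.5,.1,0]]))
E
```

```text
[ 0.49836823 -0.22560525  0.14      ]
[ 0.46294839 -0.15974664  0.14      ]
[ 0.52702609 -0.29203656  0.14      ]
[0.55948608 0.20143796 0.074     ] [ 0.59591938 -0.28261674  0.125     ] [ 0.5175371  -0.11625083  0.125     ]
[[232.97386875 221.68639593]
 [233.46948433 184.78072724]
 [195.74779335 221.40530785]]
```

View pics/c1.png

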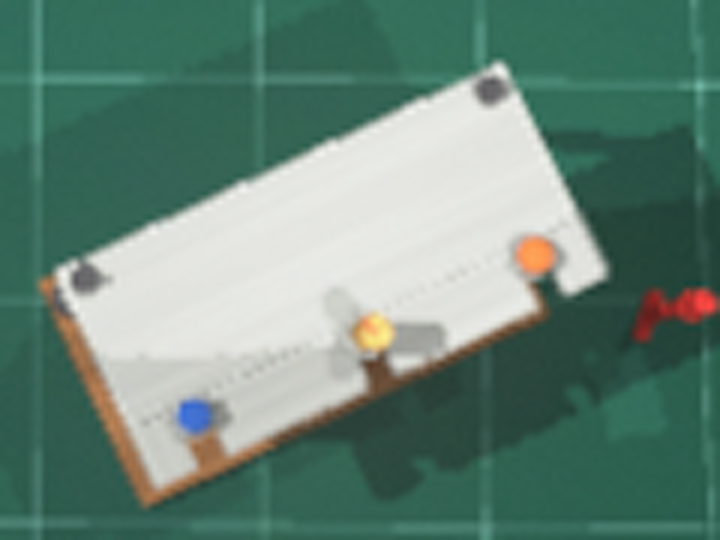

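View pics/c2.png

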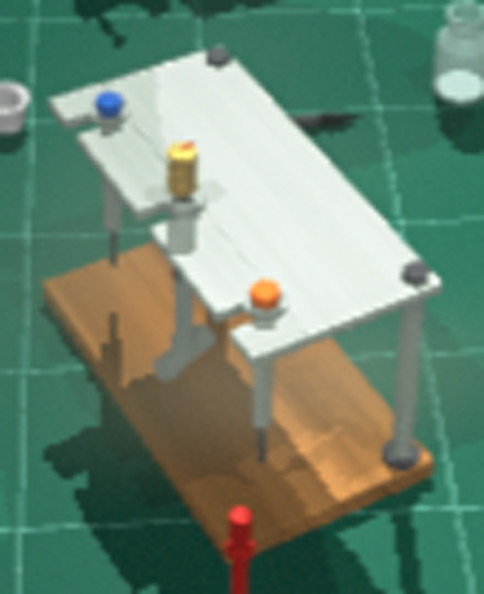

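View pics/c3.png

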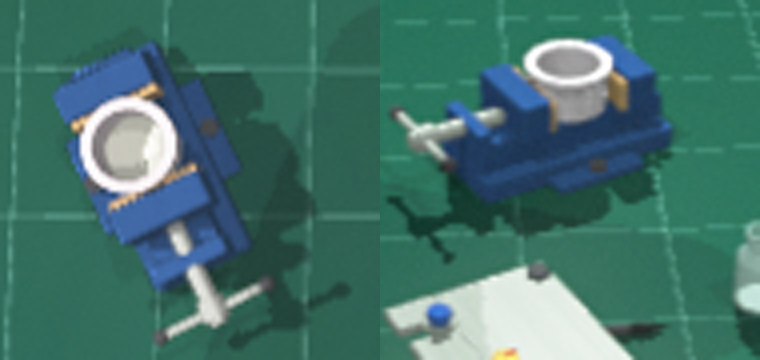

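```bash
python3 - <<'E'
from h import *
t=lambda x,y:(265+x/6-.4,165+y/6-.4); s=lambda x,y:(185+x/4.4-.4,200+y/4.4-.4)
print('screw top tri',tri('top0.png',t(374,330),'side0.png',s(183,149)))
print('plane157',plane('top0.png',t(374,330),.15),plane('side0.png',s(183,149),.157))
# rim outer ellipse masks
for n,fn in (('top','top0.png'),('side','side0.png')):
    im=cv2.imread('pics/'+fn); h=cv2.cvtColor(im,cv2.COLOR_BGR2HSV)
    m=((h[...,1]<50)&(h[...,2]>200)).astype(np.uint8)
    r={'top':(130,175,180,222),'side':(225,150,262,178)}[n]
    k=np.zeros_like(m);k[r[1]:r[3],r[0]:r[2]]=m[r[1]:r[3],r[0]:r[2]]
    cs=cv2.findContours(k,0,1)[0]; c=max(cs,key=cv2.contourArea); hull=cv2.convexHull(c); e=cv2.fitEllipse(hull); print(n,e,cv2.contourArea(c),plane(fn,e[0],.074))
    P=[plane(fn,p[0].astype(float),.074) for p in hull]; P=np.array(P)[:,:2]
    A=np.c_[2*P,np.ones(len(P))];x=np.linalg.lstsq(A,(P**2).sum(1),rcond=None)[0];print(x[:2],np.sqrt(x[2]+x[0]**2+x[1]**2))
st=ctrl.state();print(st['position'])
E
```

```text
screw top tri (array([ 0.4982096 , -0.22482861,  0.15698751]), np.float64(0.00027628558263844636))
plane157 [ 0.49874774 -0.22605504  0.15      ] [ 0.49807069 -0.22485444  0.157     ]
top ((151.55726623535156, 195.8536834716797), (23.349916458129883, 23.99019432067871), 27.390621185302734) 417.0 [0.55984988 0.20257457 0.074     ]
[0.55996207 0.20256963] 0.030057768527055294
side ((241.54078674316406, 160.0648651123047), (10.810667037963867, 21.53447914123535), 91.971435546875) 168.5 [0.55916111 0.20219086 0.074     ]
[0.55922573 0.20270009] 0.030281421490331806
[ 0.27171206 -0.56265907  0.21420107]
```

```bash
cat >> h.py <<'E'
from scipy.spatial.transform import Rotation as Ro
def to(target):
    s=ctrl.state(); R=Ro.from_euler('xyz',s['tool_rot']).as_matrix()
    print('pos',np.round(s['position'],4),'rot',np.round(np.degrees(s['tool_rot']),2),'t',round(s['time_s'],2),'F',np.round(s['ft_force'],1),'gap',round(s['finger_gap'],4)); d=R.T@(np.array(target)-s['position'])*1000; print('shift mm',np.round(d,1)); return d
E
python3 -c "
from h import *
to([.4982,-.2248,.215])"
```

```text
pos [ 0.2717 -0.5627  0.2142] rot [-1.800e+02  5.000e-02 -6.423e+01] t 0.15 F [ 0.5  0.4 -0.4] gap 0.0955
shift mm [-205.8 -350.9   -0.6]
```

{"name": "play_rows", "arguments": {
  "increments": [
    [[-10,-17,0,0,0,0,60],[-30,-51,0,0,0,0,50],[-50,-85,0,0,0,0,40],[-70,-120,0,0,0,0,40],[-90,-153,0,0,0,0,40]]
  ]
}}

```text
time_s: 0.57
position: [0.371, -0.4136, 0.2144]
tool_rot: [-3.142, 0.0, -1.122]
ft_force: [0.0, -0.5, -0.5]
finger_gap: 0.0674
```

{"name": "play_rows", "arguments": {
  "increments": [
    [[-20,-34,0,0,0,0,40],[-40,-68,0,0,0,0,40],[-60,-102,0,0,0,0,40],[-80,-137,0,0,0,0,40],[-100,-171,0,0,0,0,40]]
  ]
}}

```text
time_s: 0.98
position: [0.4817, -0.249, 0.2146]
tool_rot: [3.142, 0.0, -1.121]
ft_force: [-0.3, -1.4, 0.3]
finger_gap: 0.0405
```

```bash
python3 -c "
from h import *
to([.4982,-.2248,.215])
cap('wrist','w1.png')"
```

```text
pos [ 0.4817 -0.249   0.2146] rot [180.     0.   -64.24] t 0.98 F [-0.3 -1.4  0.3] gap 0.0405
shift mm [-14.6 -25.4  -0.4]
```

View pics/w1.png

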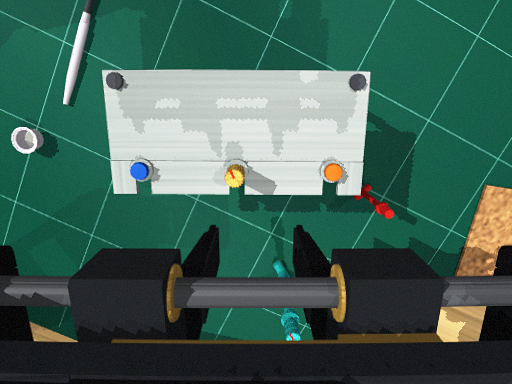

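```bash
python3 - <<'E'
from h import *
im=cv2.imread('pics/w1.png'); cv2.imwrite('pics/c4.png',cv2.resize(im[140:210,190:290],None,fx=8,fy=8,interpolation=2))
h=cv2.cvtColor(im,cv2.COLOR_BGR2HSV); m=((h[...,0]>15)&(h[...,0]<40)&(h[...,1]>100)).astype(np.uint8); m[:150]=0;m[200:]=0;m[:,:210]=0;m[:,260:]=0
ys,xs=np.nonzero(m);print(xs.mean(),ys.mean(),xs.min(),xs.max(),ys.min(),ys.max())
a=plane('w1.png',(118,193),.125);b=plane('w1.png',(360,194),.125);print(a,b,np.degrees(np.arctan2(*(a-b)[[1,0]])))
E
```

```text
234.89149560117303 175.84457478005865 225 244 164 187
[ 0.4383839  -0.14692876  0.125     ] [ 0.52245611 -0.3232801   0.125     ] 115.48859921232335
```

View pics/c4.png

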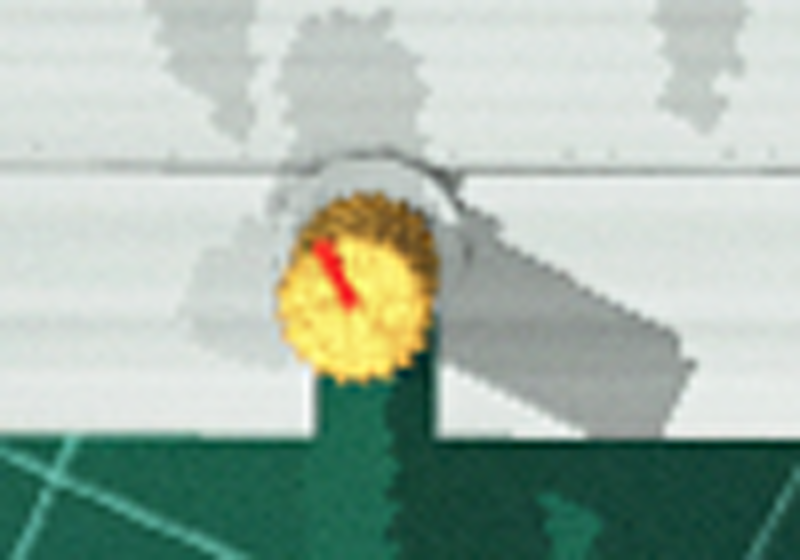

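```bash
python3 - <<'E'
from h import *
g=lambda x,y:(190+x/8-.45,140+y/8-.45)
print('screw',plane('w1.png',g(355,308),.157))
f=plane('w1.png',g(377,438),.125); ang=np.radians(25.4); print('slot front',f,'seat',f+.02*np.array([np.cos(ang),np.sin(ang),0]))
print('slot w',np.linalg.norm(plane('w1.png',g(317,438),.125)-plane('w1.png',g(437,438),.125)))
to([.4982,-.2248,.1345])
E
```

```text
screw [ 0.49730274 -0.22516542  0.157     ]
slot front [ 0.47905193 -0.23382339  0.125     ] seat [ 0.49711864 -0.22524469  0.125     ]
slot w 0.012059844215341087
pos [ 0.4844 -0.2443  0.2147] rot [-1.7992e+02  5.0000e-02 -6.4080e+01] t 1.03 F [0.6 4.4 0.2] gap 0.0404
shift mm [-11.4 -20.9  80.2]
```

{"name": "play_rows", "arguments": {
  "increments": [
    [[-8,-13,0,0,0,0,40],[-15.8,-26.5,0,0,0,0,40],[-15.8,-26.5,10,0,0,0,40],[-15.8,-26.5,25,0,0,0,40],[-15.8,-26.5,40,0,0,0,40]]
  ],
  "grip_force": 30
}}

```text
time_s: 1.45
position: [0.4977, -0.2253, 0.1738]
tool_rot: [-3.142, -0.001, -1.12]
ft_force: [0.3, -0.0, 0.7]
finger_gap: 0.0399
```

{"name": "play_rows", "arguments": {
  "increments": [
    [[0,0,0,0,0,0,40],[0,0,0,0,0,0,40],[0,0,0,0,0,0,40],[0,0,0,0,0,0,40],[0,0,0,0,0,0,40]]
  ]
}}

```text
time_s: 1.87
position: [0.4981, -0.2254, 0.1753]
tool_rot: [-3.141, -0.001, -1.121]
ft_force: [-0.4, -0.3, 0.3]
finger_gap: 0.0397
```

```bash
python3 -c "
from h import *
to([.4978,-.2250,.1345])
cap('wrist','w2.png');cap('side','s2.png')
s=cv2.imread('pics/s2.png');w=cv2.imread('pics/w2.png')
cv2.imwrite('pics/c5.png',np.hstack([cv2.resize(s[180:330,160:310],(400,400)),cv2.resize(w[100:300,150:350],(400,400))]))"
```

```text
pos [ 0.4981 -0.2254  0.1753] rot [-1.7997e+02 -6.0000e-02 -6.4240e+01] t 1.87 F [-0.4 -0.3  0.3] gap 0.0397
shift mm [-0.6  0.1 40.8]
```

View pics/c5.png

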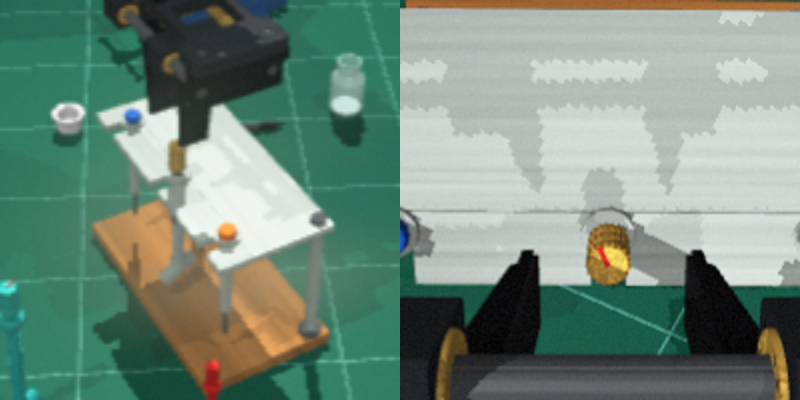

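```bash
python3 - <<'E'
from h import *
im=cv2.imread('pics/w2.png'); cv2.imwrite('pics/c6.png',cv2.resize(im[200:250,225:285],None,fx=10,fy=10,interpolation=2))
for z in (.157,): print(proj('w2.png',[[.4978,-.225,z],[.4981,-.2254,z]]))
E
```

```text
[[254.14043778 231.70580857]
 [254.95691904 231.55484154]]
```

View pics/c6.png

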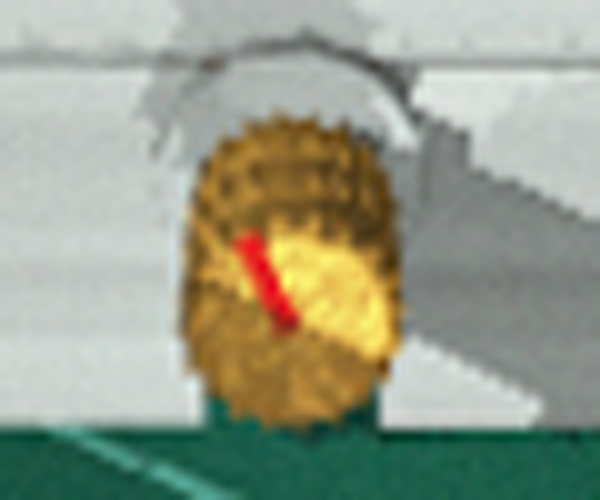

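{"name": "play_rows", "arguments": {
  "increments": [
    [[-0.5,0,10,0,0,0,40],[-0.5,0,20,0,0,0,40],[-0.5,0,30,0,0,0,40],[-0.5,0,37,0,0,0,35],[-0.5,0,40,0,0,0,30]]
  ],
  "grip_force": 30
}}

```text
time_s: 2.38
position: [0.4972, -0.2244, 0.1329]
tool_rot: [3.14, 0.002, -1.121]
ft_force: [0.6, 0.0, -0.2]
finger_gap: 0.0331
```

{"name": "play_rows", "arguments": {
  "increments": [
    [[0,0,0,0,0,0,25],[0,0,0,0,0,0,20],[0,0,0,0,0,0,16],[0,0,0,0,0,0,11],[0,0,0,0,0,0,9]]
  ],
  "grip_force": 30
}}

```text
time_s: 2.8
position: [0.4978, -0.2247, 0.135]
tool_rot: [-3.141, -0.001, -1.121]
ft_force: [0.5, 0.2, 0.9]
finger_gap: 0.0121
```

{"name": "play_rows", "arguments": {
  "increments": [
    [[0,0,0,0,0,0,8],[0,0,0,0,0,0,8],[0,0,0,0,0,0,8],[0,0,0,0,0,0,8],[0,0,0,0,0,0,8]]
  ],
  "grip_force": 30
}}

```text
time_s: 3.22
position: [0.4978, -0.2247, 0.1349]
tool_rot: [-3.141, -0.001, -1.121]
ft_force: [-0.1, 0.9, 4.2]
finger_gap: 0.012
```

```bash
python3 -c "
from h import *
to([.4978,-.2250,.1345])
cap('wrist','w3.png');cap('side','s3.png')
s=cv2.imread('pics/s3.png');w=cv2.imread('pics/w3.png')
cv2.imwrite('pics/c7.png',np.hstack([cv2.resize(s[180:330,160:310],(400,400)),cv2.resize(w[150:350,150:350],(400,400))]))"
```

```text
pos [ 0.4978 -0.2247  0.1349] rot [-1.7998e+02 -3.0000e-02 -6.4230e+01] t 3.22 F [-0.1  0.9  4.2] gap 0.012
shift mm [0.2 0.1 0.4]
```

View pics/c7.png

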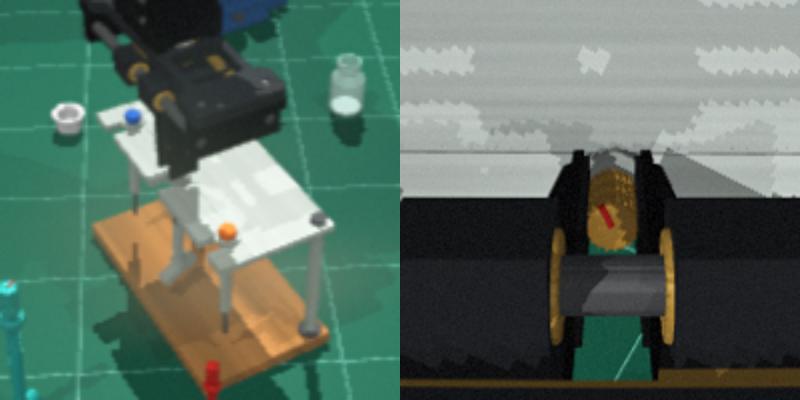

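{"name": "play_rows", "arguments": {
  "increments": [
    [[0,0,-1,0,0,0,8],[0,0,-2,0,0,0,8],[0,0,-3,0,0,0,8],[0,2,-3.5,0,0,0,8],[0,5,-3.5,0,0,0,8]]
  ],
  "grip_force": 30
}}

```text
time_s: 3.73
position: [0.4931, -0.2268, 0.1381]
tool_rot: [3.141, 0.0, -1.121]
ft_force: [-0.2, 0.0, -1.9]
finger_gap: 0.0124
```

{"name": "play_rows", "arguments": {
  "increments": [
    [[0,6,0,0,0,0,8],[0,14,0,0,0,0,8],[0,22,0,0,0,0,8],[0,30,0,0,0,0,8],[0,38,0,0,0,0,8]]
  ]
}}

```text
time_s: 4.15
position: [0.458, -0.2439, 0.1382]
tool_rot: [3.142, -0.0, -1.121]
ft_force: [0.5, 0.4, -1.0]
finger_gap: 0.012
```

{"name": "play_rows", "arguments": {
  "increments": [
    [[0,8,0,0,0,0,8],[0,16,0,0,0,0,8],[0,24,0,0,0,0,8],[0,29,0,0,0,0,8],[0,32,0,0,0,0,8]]
  ]
}}

```text
time_s: 4.57
position: [0.4295, -0.2577, 0.1382]
tool_rot: [3.142, -0.0, -1.122]
ft_force: [0.1, -0.8, -1.5]
finger_gap: 0.0122
```

```bash
python3 -c "
from h import *
to([.4978,-.2247,.1349])
cap('side','s4.png')
s=cv2.imread('pics/s4.png')
cv2.imwrite('pics/c8.png',cv2.resize(s[180:360,120:330],None,fx=3.3,fy=3.3))"
```

```text
pos [ 0.4295 -0.2577  0.1382] rot [ 1.800e+02 -1.000e-02 -6.426e+01] t 4.57 F [ 0.1 -0.8 -1.5] gap 0.0122
shift mm [ -0.  -75.9   3.3]
```

View pics/c8.png

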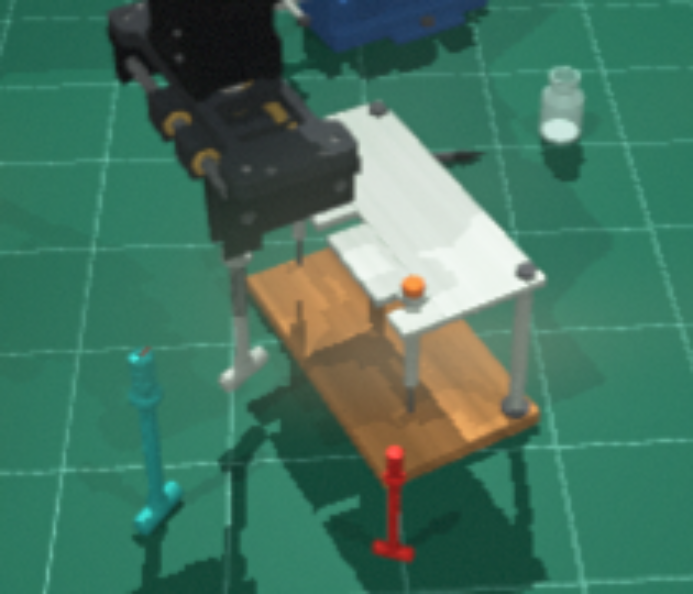

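{"name": "play_rows", "arguments": {
  "increments": [
    [[0,0,-15,0,0,0,8],[0,0,-45,0,0,0,8],[0,0,-80,0,0,0,8],[0,0,-115,0,0,0,8],[0,0,-150,0,0,0,8]]
  ]
}}

```text
time_s: 5.03
position: [0.43, -0.2569, 0.2898]
tool_rot: [3.142, 0.0, -1.121]
ft_force: [-0.2, 0.0, -1.3]
finger_gap: 0.0119
```

```bash
python3 -c "
from h import *
to([.5597,.2025,.2882])"
```

```text
pos [ 0.43   -0.2569  0.2898] rot [ 1.800e+02  1.000e-02 -6.421e+01] t 5.03 F [-0.2  0.  -1.3] gap 0.0119
shift mm [-357.3 -316.6    1.6]
```

{"name": "play_rows", "arguments": {
  "increments": [
    [[-8,-7,0,0,0,0,8],[-28,-25,0,0,0,0,8],[-55,-49,0,0,0,0,8],[-82,-73,0,0,0,0,8],[-109,-97,0,0,0,0,8]]
  ]
}}

```text
time_s: 5.45
position: [0.4702, -0.1153, 0.2878]
tool_rot: [3.142, 0.0, -1.122]
ft_force: [0.8, 0.7, -1.0]
finger_gap: 0.0121
```

{"name": "play_rows", "arguments": {
  "increments": [
    [[-27,-24,0,0,0,0,8],[-54,-48,0,0,0,0,8],[-81,-72,0,0,0,0,8],[-108,-96,0,0,0,0,8],[-135,-120,0,0,0,0,8]]
  ]
}}

```text
time_s: 5.87
position: [0.5195, 0.059, 0.2877]
tool_rot: [3.141, 0.0, -1.121]
ft_force: [1.1, -0.0, -1.8]
finger_gap: 0.012
```

{"name": "play_rows", "arguments": {
  "increments": [
    [[-27,-24,0,0,0,0,8],[-54,-48,0,0,0,0,8],[-81,-72,0,0,0,0,8],[-103,-90,0,0,0,0,8],[-113,-99,0,0,0,0,8]]
  ]
}}

```text
time_s: 6.28
position: [0.5596, 0.2051, 0.2872]
tool_rot: [3.141, 0.001, -1.119]
ft_force: [0.1, 0.2, -2.4]
finger_gap: 0.0121
```

{"name": "play_rows", "arguments": {
  "increments": [
    [[0,0,0,0,0,0,8],[0,0,0,0,0,0,8],[0,0,0,0,0,0,8],[0,0,0,0,0,0,8],[0,0,0,0,0,0,8]]
  ]
}}

```text
time_s: 6.7
position: [0.5595, 0.2005, 0.2883]
tool_rot: [-3.141, -0.0, -1.122]
ft_force: [0.2, 0.1, -1.3]
finger_gap: 0.012
```

```bash
python3 -c "
from h import *
to([.5597,.2025,.2882])
for n in ('side','top','wrist'): cap(n,n[0]+'5.png')
s=cv2.imread('pics/s5.png');t=cv2.imread('pics/t5.png');w=cv2.imread('pics/w5.png')
cv2.imwrite('pics/c9.png',np.hstack([cv2.resize(s[80:230,180:330],(400,400)),cv2.resize(w[100:360,100:360],(400,400))]))"
```

```text
pos [0.5595 0.2005 0.2883] rot [-1.7999e+02 -1.0000e-02 -6.4310e+01] t 6.7 F [ 0.2  0.1 -1.3] gap 0.012
shift mm [-1.7 -1.   0.1]
```

View pics/c9.png

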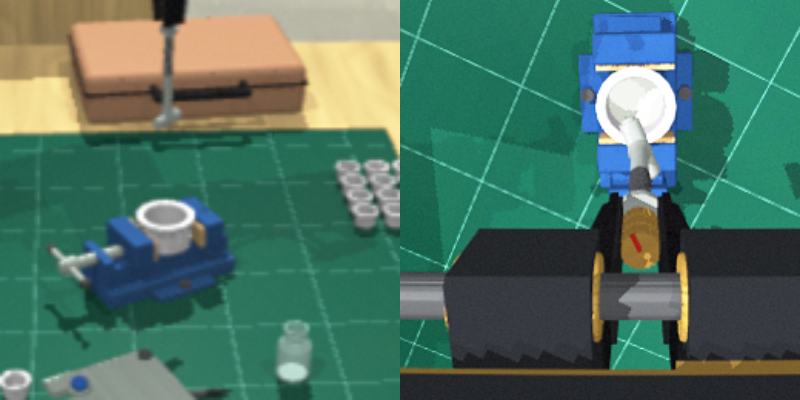

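```bash
python3 - <<'E'
from h import *
im=cv2.imread('pics/w5.png'); h=cv2.cvtColor(im,cv2.COLOR_BGR2HSV)
m=((h[...,1]<60)&(h[...,2]>215)).astype(np.uint8); k=np.zeros_like(m); k[140:197,222:282]=m[140:197,222:282]
c=np.vstack(cv2.findContours(k,0,1)[0]); 
P=np.array([plane('w5.png',p[0].astype(float),.074)[:2] for p in cv2.convexHull(c) if p[0][1]<183])
A=np.c_[2*P,np.ones(len(P))];x=np.linalg.lstsq(A,(P**2).sum(1),rcond=None)[0];print('cap',x[:2],np.sqrt(x[2]+x[0]**2+x[1]**2))
o=.2883-.1079
print('expected axis',proj('w5.png',[[.5595,.2005,o],[.5595,.2005,o+.012],[.5595,.2005,o+.05],[.5595,.2005,o+.098]]))
print('side',proj('s5.png',[[.5595,.2005,o],[.5595,.2005,o+.05]]),proj('t5.png',[[.5595,.2005,o]]))
cv2.imwrite('pics/c10.png',np.hstack([cv2.resize(im[135:275,200:300],None,fx=4.2,fy=4.2,interpolation=2),cv2.resize(cv2.imread('pics/s5.png')[80:145,215:260],(360,588),interpolation=2)]))
E
```

```text
cap [0.56914396 0.2097497 ] 0.03302409843480423
expected axis [[255.42046066 193.81666778]
 [255.42193467 197.52735579]
 [255.42757226 211.65619215]
 [255.43786583 237.20005689]]
side [[242.28184983 125.94853593]
 [242.57369887 108.63019708]] [[140.66984063 190.67366386]]
```

View pics/c10.png

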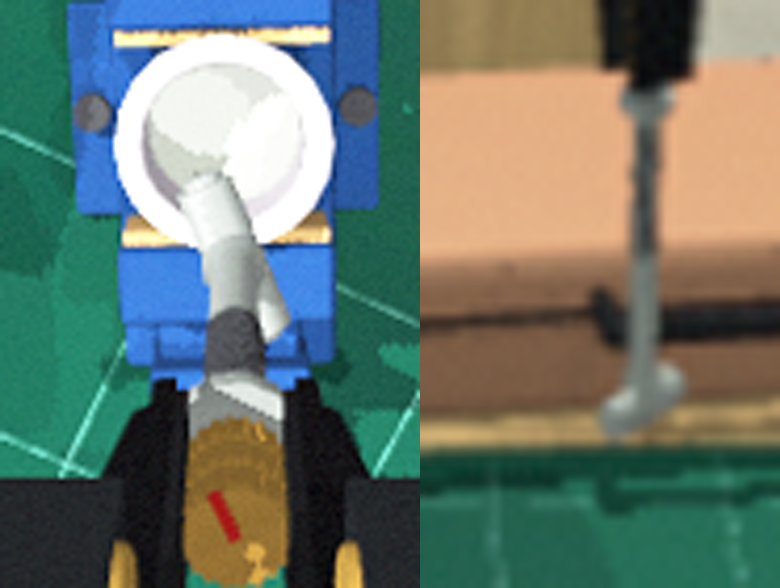

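```bash
python3 - <<'E'
from h import *
for c in [(223.5,141)]:
    print(plane('w5.png',(200+c[0]/4.2-.4,135+c[1]/4.2-.4),.074))
L=plane('w5.png',(200+113/4.2-.4,168.2),.074);R=plane('w5.png',(200+334/4.2-.4,168.2),.074);print(np.linalg.norm(L-R),(L+R)/2)
print(to([.5597,.2025,.2882]))
E
```

```text
[0.56075857 0.20446681 0.074     ]
0.06140317390906443 [0.56073497 0.2044554  0.074     ]
pos [0.5596 0.2009 0.2884] rot [-1.7998e+02 -1.0000e-02 -6.4280e+01] t 6.85 F [-0.8 -0.2 -1.1] gap 0.0125
shift mm [-1.4 -0.8  0.2]
[-1.35693012 -0.81302795  0.15274913]
```

{"name": "play_rows", "arguments": {
  "increments": [
    [[-2,-1.4,10,0,0,0,8],[-2,-1.4,32,0,0,0,8],[-2,-1.4,56,0,0,0,8],[-2,-1.4,78,0,0,0,8],[-2,-1.4,90,0,0,0,8]]
  ]
}}

```text
time_s: 7.27
position: [0.5588, 0.2038, 0.195]
tool_rot: [3.138, 0.001, -1.121]
ft_force: [-0.3, -0.3, -1.7]
finger_gap: 0.0126
```

{"name": "play_rows", "arguments": {
  "increments": [
    [[0,0,0,0,0,0,8],[0,0,0,0,0,0,8],[0,0,0,0,0,0,8],[0,0,0,0,0,0,8],[0,0,0,0,0,0,8]]
  ]
}}

```text
time_s: 7.68
position: [0.5602, 0.2041, 0.199]
tool_rot: [-3.14, -0.0, -1.121]
ft_force: [-0.0, 0.0, -0.8]
finger_gap: 0.0123
```

```bash
python3 - <<'E'
from h import *
to([.560,.2033,.193])
for n in ('side','top','wrist'): cap(n,n[0]+'6.png')
im=cv2.imread('pics/w6.png');
cv2.imwrite('pics/c11.png',np.hstack([cv2.resize(im[135:275,200:300],None,fx=4.2,fy=4.2,interpolation=2),cv2.resize(cv2.imread('pics/s6.png')[110:190,215:270],(380,588),interpolation=2)]))
E
```

```text
pos [0.5602 0.2041 0.199 ] rot [-1.7991e+02 -2.0000e-02 -6.4230e+01] t 7.68 F [-0.   0.  -0.8] gap 0.0123
shift mm [0.6 0.6 6. ]
```

View pics/c11.png

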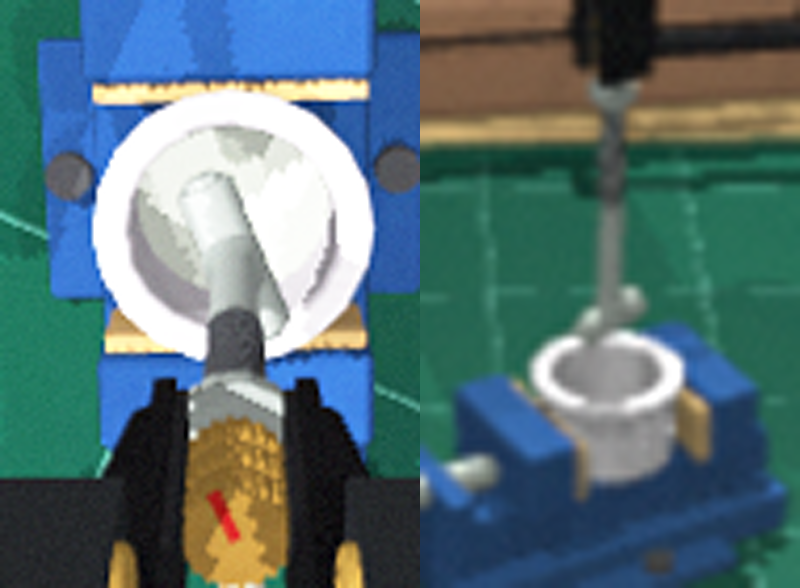

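```bash
python3 - <<'E'
from h import *
print(plane('w6.png',(255.1,188.2),.074))
L=plane('w6.png',(200+92/4.2-.4,188.2),.074);R=plane('w6.png',(200+374/4.2-.4,188.2),.074);print(np.linalg.norm(L-R))
to([.560,.2033,.193])
E
```

```text
[0.560753   0.20442583 0.074     ]
0.06101494809797993
pos [0.56   0.204  0.1986] rot [-1.7995e+02 -2.0000e-02 -6.4230e+01] t 7.83 F [-0.8  1.3 -1.4] gap 0.0123
shift mm [0.6 0.4 5.6]
```

{"name": "play_rows", "arguments": {
  "increments": [
    [[0,0,6,0,0,0,8],[0,0,14,0,0,0,8],[0,0,22,0,0,0,8],[0,0,30,0,0,0,8],[0,0,36,0,0,0,8]]
  ]
}}

```text
time_s: 8.25
position: [0.5596, 0.2039, 0.1606]
tool_rot: [3.14, 0.0, -1.121]
ft_force: [1.2, 0.2, -0.9]
finger_gap: 0.0122
```

{"name": "play_rows", "arguments": {
  "increments": [
    [[0,0,2,0,0,0,8],[0,0,4,0,0,0,8],[0,0,6,0,0,0,8],[0,0,7,0,0,0,8],[0,0,7,0,0,0,8]]
  ]
}}

```text
time_s: 8.67
position: [0.56, 0.204, 0.1551]
tool_rot: [-3.141, -0.0, -1.121]
ft_force: [0.0, 0.5, -1.5]
finger_gap: 0.0121
```

```bash
python3 - <<'E'
from h import *
to([.5605,.204,.152])
for n in ('side','wrist'): cap(n,n[0]+'7.png')
im=cv2.imread('pics/w7.png');
cv2.imwrite('pics/c12.png',np.hstack([cv2.resize(im[135:275,200:300],None,fx=4.2,fy=4.2,interpolation=2),cv2.resize(cv2.imread('pics/s7.png')[110:190,215:270],(380,588),interpolation=2)]))
E
```

```text
pos [0.56   0.204  0.1551] rot [-1.7999e+02 -1.0000e-02 -6.4230e+01] t 8.67 F [ 0.   0.5 -1.5] gap 0.0121
shift mm [ 0.3 -0.5  3.1]
```

View pics/c12.png

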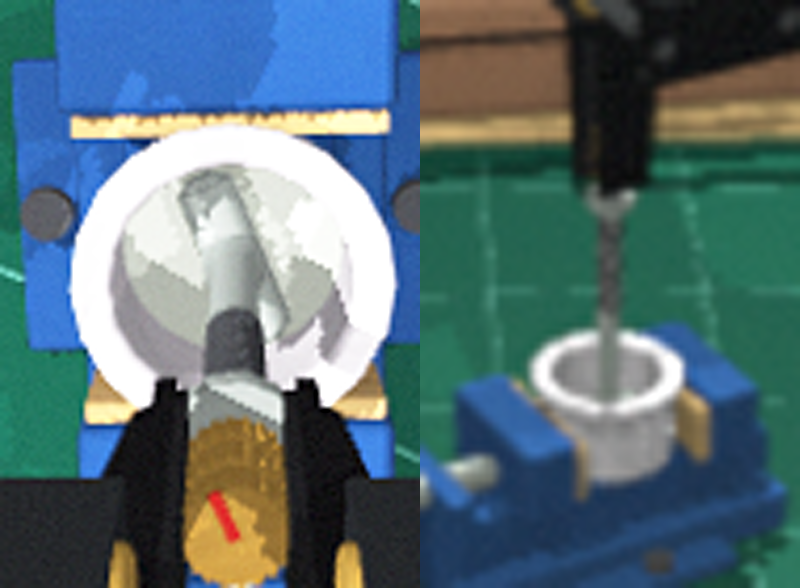

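{"name": "play_rows", "arguments": {
  "increments": [
    [[0,0,0.5,0,0,0,8],[0,0,1,0,0,0,8],[0,0,1.5,0,0,0,8],[0,0,2,0,0,0,8],[0,0,2,0,0,0,8]]
  ]
}}

```text
time_s: 9.18
position: [0.5599, 0.204, 0.153]
tool_rot: [3.141, -0.0, -1.121]
ft_force: [0.4, -0.3, -2.2]
finger_gap: 0.0121
```

{"name": "play_rows", "arguments": {
  "increments": [
    [[0,0,0.3,0,0,0,8],[0,0,0.6,0,0,0,8],[0,0,0.8,0,0,0,8],[0,0,0.8,0,0,0,8],[0,0,0.8,0,0,0,8]]
  ]
}}

```text
time_s: 9.6
position: [0.5599, 0.204, 0.1523]
tool_rot: [3.142, -0.0, -1.121]
ft_force: [0.1, -0.4, -0.3]
finger_gap: 0.0128
```

{"name": "play_rows", "arguments": {
  "increments": [
    [[0,0,0.2,0,0,0,8],[0,0,0.4,0,0,0,8],[0,0,0.6,0,0,0,8],[0,0,0.6,0,0,0,8],[0,0,0.6,0,0,0,8]]
  ]
}}

```text
time_s: 10.02
position: [0.5601, 0.2041, 0.152]
tool_rot: [-3.141, -0.0, -1.121]
ft_force: [0.1, -0.4, 2.0]
finger_gap: 0.0119
```

{"name": "play_rows", "arguments": {
  "increments": [
    [[0,0,0.2,0,0,0,8],[0,0,0.4,0,0,0,8],[0,0,0.6,0,0,0,8],[0,0,0.6,0,0,0,8],[0,0,0.6,0,0,0,8]]
  ]
}}

```text
time_s: 10.43
position: [0.5603, 0.2041, 0.1519]
tool_rot: [-3.14, -0.0, -1.121]
ft_force: [-0.8, 0.3, 7.8]
finger_gap: 0.0124
```

{"name": "play_rows", "arguments": {
  "increments": [
    [[0,0,0,0,0,-3,8],[0,0,0,0,0,-7,8],[0,0,0,0,0,-11,8],[0,0,0,0,0,-15,8],[0,0,0,0,0,-18,8]]
  ]
}}

```text
time_s: 10.85
position: [0.5603, 0.2041, 0.1518]
tool_rot: [-3.14, -0.001, -0.803]
ft_force: [-0.5, -0.3, 8.6]
finger_gap: 0.012
```

```bash
python3 - <<'E'
from h import *
to([.560,.204,.152]); print(ctrl.state()['wrist_torque'])
for n in ('side','wrist'): cap(n,n[0]+'8.png')
im=cv2.imread('pics/w8.png');
cv2.imwrite('pics/c13.png',cv2.resize(im[115:275,190:310],None,fx=3.7,fy=3.7,interpolation=2))
E
```

```text
pos [0.5603 0.2041 0.1518] rot [-1.7993e+02 -4.0000e-02 -4.6020e+01] t 10.85 F [-0.5 -0.3  8.6] gap 0.012
shift mm [-0.1  0.3 -0.2]
[ 0.00364467  0.14565818 -0.05926649]
```

View pics/c13.png

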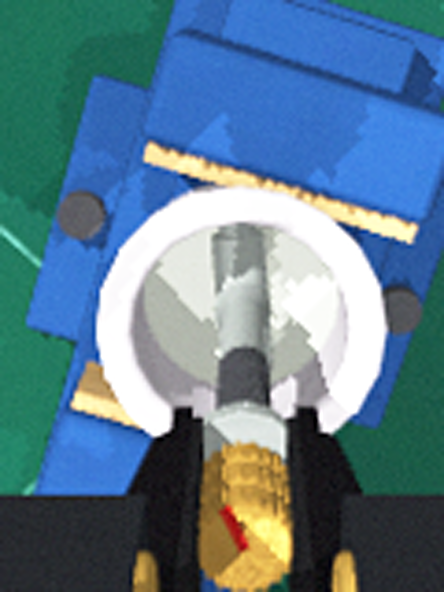

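{"name": "play_rows", "arguments": {
  "increments": [
    [[0,0,0,0,0,-4,8],[0,0,0,0,0,-8,8],[0,0,0,0,0,-12,8],[0,0,0,0,0,-16,8],[0,0,0,0,0,-20,8]]
  ]
}}

```text
time_s: 11.37
position: [0.5603, 0.2041, 0.1519]
tool_rot: [-3.141, -0.001, -0.454]
ft_force: [-0.3, 0.4, 7.1]
finger_gap: 0.0119
```

{"name": "play_rows", "arguments": {
  "increments": [
    [[0,0,0,0,0,-4,8],[0,0,0,0,0,-8,8],[0,0,0,0,0,-12,8],[0,0,0,0,0,-15,8],[0,0,0,0,0,-17,8]]
  ]
}}

```text
time_s: 11.78
position: [0.5603, 0.2041, 0.1519]
tool_rot: [-3.141, -0.001, -0.158]
ft_force: [-1.1, 0.3, 6.7]
finger_gap: 0.012
```

```bash
python3 - <<'E'
from h import *
to([.560,.204,.152]); print(ctrl.state()['wrist_torque'])
for n in ('top','wrist'): cap(n,n[0]+'9.png')
im=cv2.imread('pics/w9.png');
cv2.imwrite('pics/c14.png',cv2.resize(im[115:275,190:310],None,fx=3.7,fy=3.7,interpolation=2))
E
```

```text
pos [0.5603 0.2041 0.1519] rot [-1.7997e+02 -8.0000e-02 -9.0600e+00] t 11.78 F [-1.1  0.3  6.7] gap 0.012
shift mm [-0.3  0.2 -0.1]
[-0.02452396  0.08576378  0.01704311]
```

View pics/c14.png

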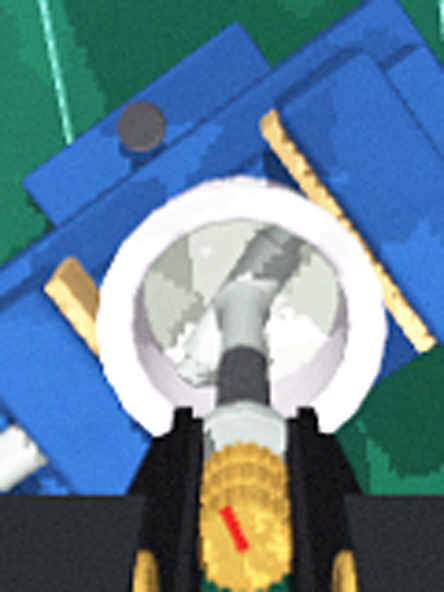

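{"name": "play_rows", "arguments": {
  "increments": [
    [[0,0,0,0,0,0,8],[0,0,0,0,0,0,8],[0,0,0,0,0,0,8],[0,0,0,0,0,0,8],[0,0,0,0,0,0,8]]
  ]
}}

```text
time_s: 12.3
position: [0.5603, 0.2041, 0.1519]
tool_rot: [-3.141, -0.001, -0.161]
ft_force: [-0.6, -0.1, 7.2]
finger_gap: 0.0122
```

{"name": "play_rows", "arguments": {
  "increments": [
    [[0,0,0,0,0,0,8],[0,0,0,0,0,0,8],[0,0,0,0,0,0,8],[0,0,0,0,0,0,8],[0,0,0,0,0,0,8]]
  ]
}}

```text
time_s: 12.72
position: [0.5603, 0.2041, 0.1519]
tool_rot: [-3.141, -0.001, -0.161]
ft_force: [0.3, -0.4, 6.7]
finger_gap: 0.0125
```

```bash
python3 - <<'E'
from h import *
to([.560,.204,.152]); print(ctrl.state()['wrist_torque'])
for n in ('top','wrist'): cap(n,n[0]+'10.png')
im=cv2.imread('pics/w10.png');
cv2.imwrite('pics/c15.png',cv2.resize(im[150:235,210:300],None,fx=7,fy=7,interpolation=2))
E
```

```text
pos [0.5603 0.2041 0.1519] rot [-1.7997e+02 -8.0000e-02 -9.2200e+00] t 12.72 F [ 0.3 -0.4  6.7] gap 0.0125
shift mm [-0.3  0.2 -0.1]
[-0.02465891  0.07339665  0.04943107]
```

View pics/c15.png

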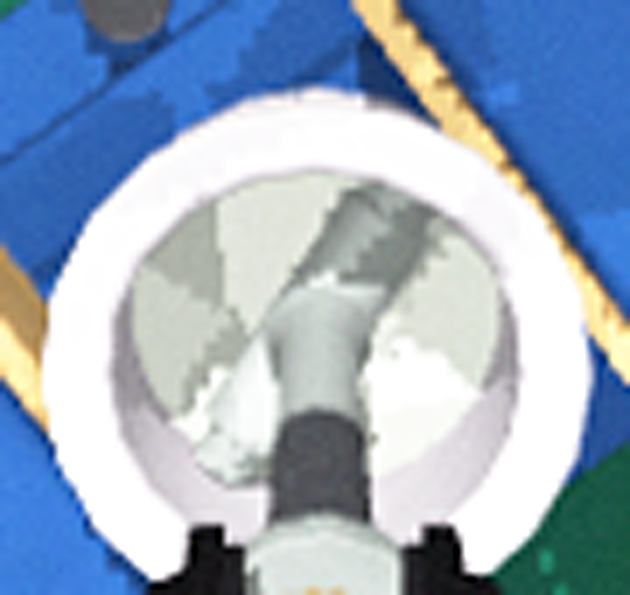

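```bash
python3 - <<'E'
from h import *
a=plane('w10.png',(210+395/7-.4,150+200/7-.4),.054);b=plane('w10.png',(210+215/7-.4,150+475/7-.4),.047)
print(a,b,np.linalg.norm((a-b)[:2]),(a+b)/2,np.degrees(np.arctan2((a-b)[1],(a-b)[0])))
im=cv2.imread('pics/w10.png');c=np.array([.5607,.2044,.05]);u=(a-b);u[2]=0;u/=np.linalg.norm(u)
for cc in ([.5603,.2041,.05],[.5607,.2044,.05]):
  for r in (.0185,.023): print(cc,r,((proj('w10.png',[np.array(cc)+r*u,np.array(cc)-r*u])-[210,150])*7).round())
m=cv2.resize(im[150:235,210:300],None,fx=7,fy=7,interpolation=2)
g=cv2.createCLAHE(3,(4,4)).apply(m[...,1]); cv2.imwrite('pics/c16.png',g)
E
```

```text
[0.57090473 0.21826152 0.054     ] [0.54356249 0.18591392 0.047     ] 0.042355229485843325 [0.55723361 0.20208772 0.0505    ] 49.79339639182279
[0.5603, 0.2041, 0.05] 0.0185 [[402. 189.]
 [244. 443.]]
[0.5603, 0.2041, 0.05] 0.023 [[422. 157.]
 [225. 473.]]
[0.5607, 0.2044, 0.05] 0.0185 [[405. 186.]
 [247. 440.]]
[0.5607, 0.2044, 0.05] 0.023 [[425. 154.]
 [228. 470.]]
```

View pics/c16.png

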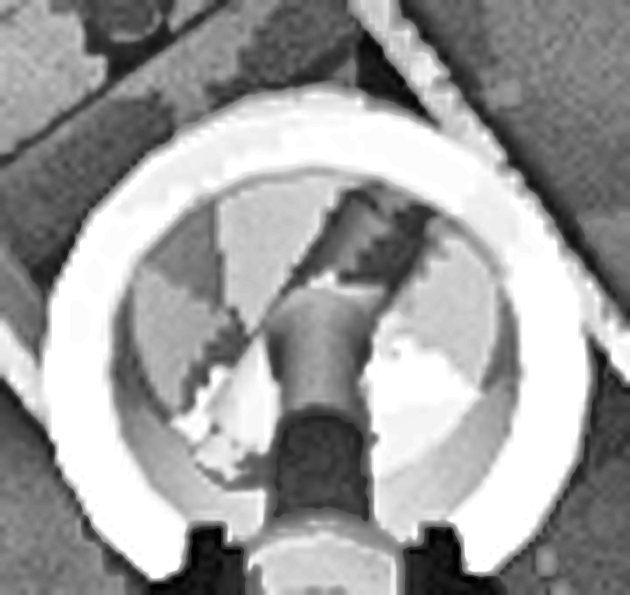

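```bash
python3 - <<'E'
from h import *
a=plane('w7.png',(200+205/4.2-.4,135+190/4.2-.4),.054);b=plane('w7.png',(200+278/4.2-.4,135+330/4.2-.4),.054)
print(a,b,np.linalg.norm((a-b)[:2]),np.degrees(np.arctan2((a-b)[1],(a-b)[0])))
# top views
t0=cv2.imread('pics/t6.png')
r=[cv2.resize(cv2.imread('pics/%s.png'%n)[170:225,125:180],(390,390),interpolation=2) for n in ('t9','t10')]
cv2.imwrite('pics/c17.png',np.hstack(r))
m=[cv2.resize(cv2.imread('pics/%s.png'%n)[145:235,210:300],(390,390),interpolation=2) for n in ('w8','w9')]
cv2.imwrite('pics/c18.png',np.hstack(m))
E
```

```text
[0.56979856 0.21496206 0.054     ] [0.54997527 0.18912195 0.054     ] 0.03256799222960487 52.506307243799824
```

View pics/c17.png

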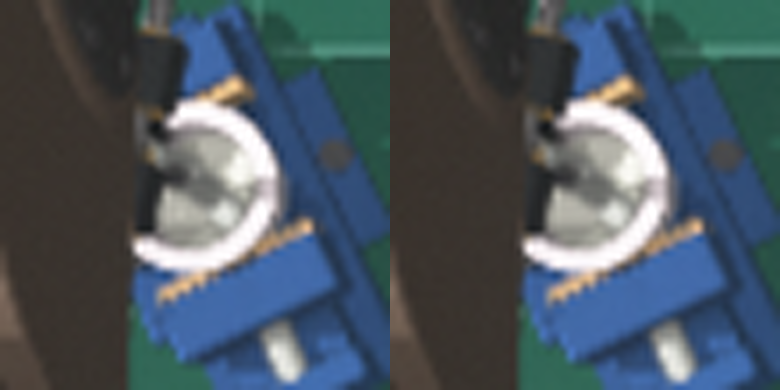

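View pics/c18.png

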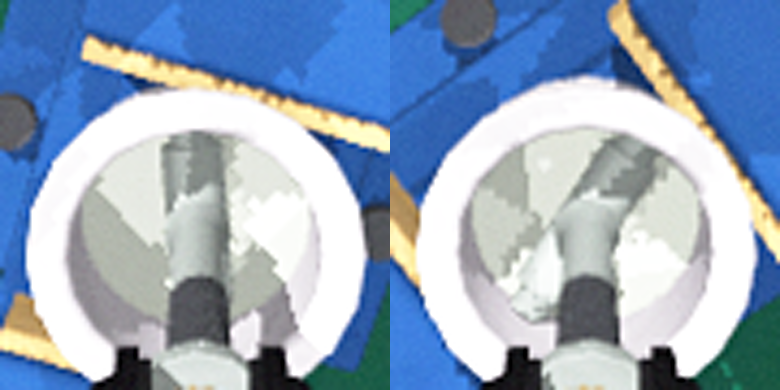

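{"name": "play_rows", "arguments": {
  "increments": [
    [[0,0,0,0,0,3,8],[0,0,0,0,0,7,8],[0,0,0,0,0,11,8],[0,0,0,0,0,15,8],[0,0,0,0,0,19,8]]
  ]
}}

```text
time_s: 13.23
position: [0.5603, 0.2041, 0.1519]
tool_rot: [-3.141, -0.001, -0.496]
ft_force: [0.4, 0.4, 7.3]
finger_gap: 0.0119
```

{"name": "play_rows", "arguments": {
  "increments": [
    [[0,0,0,0,0,4,8],[0,0,0,0,0,8,8],[0,0,0,0,0,12,8],[0,0,0,0,0,16,8],[0,0,0,0,0,20,8]]
  ]
}}

```text
time_s: 13.65
position: [0.5603, 0.2041, 0.1519]
tool_rot: [-3.14, -0.001, -0.845]
ft_force: [-1.3, 0.7, 7.4]
finger_gap: 0.012
```

{"name": "play_rows", "arguments": {
  "increments": [
    [[0,0,0,0,0,4,8],[0,0,0,0,0,8,8],[0,0,0,0,0,12,8],[0,0,0,0,0,16,8],[0,0,0,0,0,18,8]]
  ]
}}

```text
time_s: 14.07
position: [0.5604, 0.2041, 0.1519]
tool_rot: [-3.14, -0.0, -1.16]
ft_force: [-0.6, 0.2, 7.2]
finger_gap: 0.0122
```

```bash
python3 - <<'E'
from h import *
to([.560,.204,.152]); print(ctrl.state()['wrist_torque'])
for n in ('wrist',): cap(n,n[0]+'11.png')
im=cv2.imread('pics/w11.png');
cv2.imwrite('pics/c19.png',cv2.resize(im[145:275,200:310],None,fx=4.5,fy=4.5,interpolation=2))
E
```

```text
pos [0.5604 0.2041 0.1519] rot [-1.7991e+02 -2.0000e-02 -6.6450e+01] t 14.07 F [-0.6  0.2  7.2] gap 0.0122
shift mm [-0.1  0.4 -0.1]
[-0.07497375  0.05861481  0.00209153]
```

View pics/c19.png

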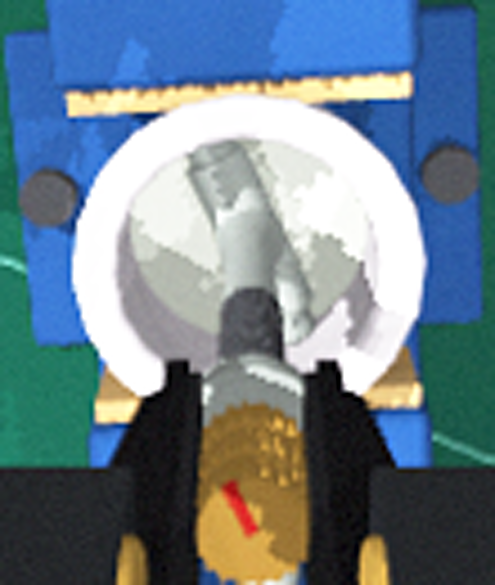

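{"name": "play_rows", "arguments": {
  "increments": [
    [[0,0,0,0,0,2,8],[0,0,0,0,0,4,8],[0,0,0,0,0,5,8],[0,0,0,0,0,5,8],[0,0,0,0,0,5,8]]
  ]
}}

```text
time_s: 14.53
position: [0.5603, 0.2041, 0.1518]
tool_rot: [-3.14, -0.0, -1.243]
ft_force: [-0.7, 0.2, 6.8]
finger_gap: 0.0118
```

```bash
python3 - <<'E'
from h import *
to([.560,.204,.152]); print(ctrl.state()['wrist_torque'])
cap('wrist','w12.png')
im=cv2.imread('pics/w12.png');
cv2.imwrite('pics/c20.png',cv2.resize(im[145:275,200:310],None,fx=4.5,fy=4.5,interpolation=2))
E
```

```text
pos [0.5603 0.2041 0.1518] rot [-1.7992e+02 -2.0000e-02 -7.1230e+01] t 14.53 F [-0.7  0.2  6.8] gap 0.0118
shift mm [-0.   0.3 -0.2]
[0.0345652  0.17806951 0.05279589]
```

View pics/c20.png

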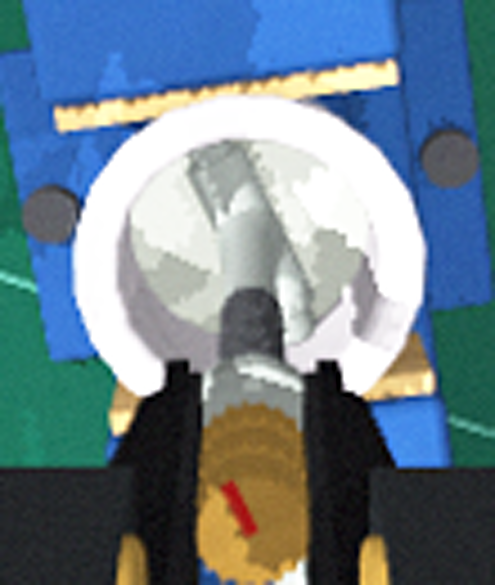

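{"name": "play_rows", "arguments": {
  "increments": [
    [[0,0,-3,0,0,0,8],[0,0,-9,0,0,0,8],[0,0,-16,0,0,0,8],[0,0,-24,0,0,0,8],[0,0,-34,0,0,0,8]]
  ]
}}

```text
time_s: 15.0
position: [0.5598, 0.204, 0.1857]
tool_rot: [3.141, -0.0, -1.243]
ft_force: [-0.3, -0.2, -0.8]
finger_gap: 0.0119
```

{"name": "play_rows", "arguments": {
  "increments": [
    [[0,0,-20,0,0,0,8],[0,0,-45,0,0,0,8],[0,0,-75,0,0,0,8],[0,0,-95,0,0,0,8],[0,0,-104,0,0,0,8]]
  ]
}}

```text
time_s: 15.42
position: [0.5605, 0.2042, 0.2931]
tool_rot: [-3.137, -0.001, -1.243]
ft_force: [0.1, -0.1, -1.4]
finger_gap: 0.0119
```

```bash
python3 - <<'E'
from h import *
to([.43,-.257,.29])
for n in ('side','wrist'): cap(n,n[0]+'13.png')
im=cv2.imread('pics/w13.png');
cv2.imwrite('pics/c21.png',np.hstack([cv2.resize(im[135:275,200:300],None,fx=4.2,fy=4.2,interpolation=2),cv2.resize(cv2.imread('pics/s13.png')[80:145,215:270],(420,588),interpolation=2)]))
E
```

```text
pos [0.5605 0.2042 0.2931] rot [-1.7972e+02 -4.0000e-02 -7.1230e+01] t 15.42 F [ 0.1 -0.1 -1.4] gap 0.0119
shift mm [394.6 272.    2. ]
```

View pics/c21.png

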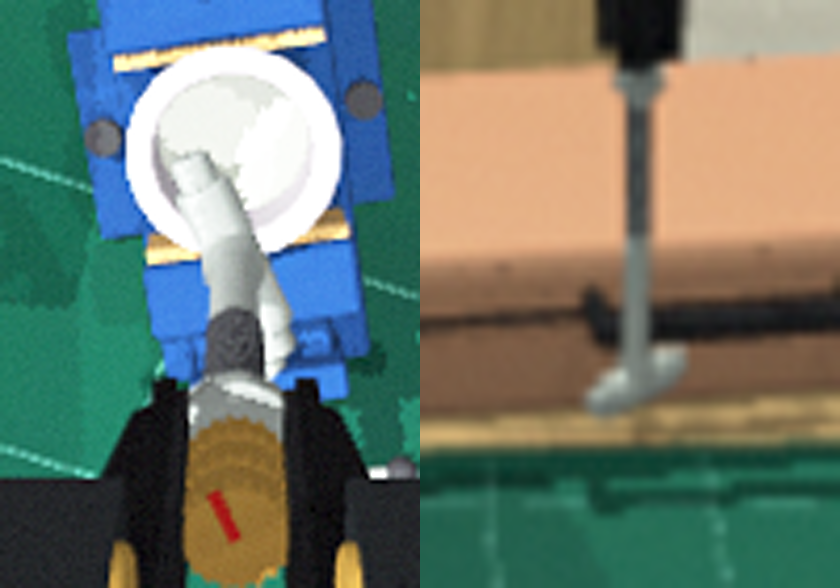

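```bash
python3 - <<'E'
from h import *
a=plane('w13.png',(200+193/4.2-.4,135+158/4.2-.4),.1912+.003);b=plane('w13.png',(200+277/4.2-.4,135+366/4.2-.4),.1912)
print(a,b,np.linalg.norm(a-b),(a+b)/2)
E
```

```text
[0.57803203 0.21824599 0.1942    ] [0.54188786 0.18823893 0.1912    ] 0.04707254253745422 [0.55995994 0.20324246 0.1927    ]
```

{"name": "play_rows", "arguments": {
  "increments": [
    [[8,5.5,0,0,0,-2,8],[28,19,0,0,0,-4,8],[55,38,0,0,0,-6,8],[83,57,0,0,0,-7,8],[112,77,0,0,0,-7,8]]
  ]
}}

```text
time_s: 15.93
position: [0.5219, 0.0722, 0.2874]
tool_rot: [3.139, 0.001, -1.119]
ft_force: [0.4, -0.6, -2.1]
finger_gap: 0.0122
```

```bash
python3 -c "
from h import *
to([.43,-.257,.29])"
```

```text
pos [0.5219 0.0722 0.2874] rot [ 1.7986e+02  6.0000e-02 -6.4100e+01] t 15.93 F [ 0.4 -0.6 -2.1] gap 0.0122
shift mm [256.1 226.4  -2.3]
```

{"name": "play_rows", "arguments": {
  "increments": [
    [[26,23,0,0,0,0,8],[52,46,0,0,0,0,8],[78,69,0,0,0,0,8],[104,92,0,0,0,0,8],[130,115,0,0,0,0,8]]
  ]
}}

```text
time_s: 16.35
position: [0.4747, -0.0951, 0.2878]
tool_rot: [3.14, 0.001, -1.121]
ft_force: [0.3, 0.4, -2.0]
finger_gap: 0.0121
```

{"name": "play_rows", "arguments": {
  "increments": [
    [[26,23,0,0,0,0,8],[52,46,0,0,0,0,8],[78,69,0,0,0,0,8],[104,92,0,0,0,0,8],[118,104,0,0,0,0,8]]
  ]
}}

```text
time_s: 16.77
position: [0.4321, -0.2479, 0.2876]
tool_rot: [3.14, 0.002, -1.123]
ft_force: [-0.9, 0.5, -1.4]
finger_gap: 0.0122
```

{"name": "play_rows", "arguments": {
  "increments": [
    [[0,0,0,0,0,0,8],[0,0,0,0,0,0,8],[0,0,0,0,0,0,8],[0,0,0,0,0,0,8],[0,0,0,0,0,0,8]]
  ]
}}

```text
time_s: 17.18
position: [0.4339, -0.2443, 0.289]
tool_rot: [3.141, 0.0, -1.12]
ft_force: [0.6, -0.3, -0.3]
finger_gap: 0.0121
```

```bash
python3 -c "
from h import *
to([.4978,-.2247,.1349])"
```

```text
pos [ 0.4339 -0.2443  0.289 ] rot [ 1.7999e+02  2.0000e-02 -6.4150e+01] t 17.18 F [ 0.6 -0.3 -0.3] gap 0.0121
shift mm [ 10.2 -66.1 154.1]
```

{"name": "play_rows", "arguments": {
  "increments": [
    [[5,5,10,0,0,0,8],[10.2,10,35,0,0,0,8],[10.2,10,65,0,0,0,8],[10.2,10,95,0,0,0,8],[10.2,10,115,0,0,0,8]]
  ]
}}

```text
time_s: 17.6
position: [0.4282, -0.2583, 0.1713]
tool_rot: [3.141, 0.002, -1.12]
ft_force: [1.3, 0.3, -1.5]
finger_gap: 0.0122
```

{"name": "play_rows", "arguments": {
  "increments": [
    [[0,0,14,0,0,0,8],[0,0,25,0,0,0,8],[0,0,32,0,0,0,8],[0,0,35,0,0,0,8],[0,0,35,0,0,0,8]]
  ]
}}

```text
time_s: 18.02
position: [0.429, -0.2588, 0.1386]
tool_rot: [3.141, 0.001, -1.121]
ft_force: [0.3, 0.1, -1.4]
finger_gap: 0.0124
```

{"name": "play_rows", "arguments": {
  "increments": [
    [[0,0,0,0,0,0,8],[0,0,0,0,0,0,8],[0,0,0,0,0,0,8],[0,0,0,0,0,0,8],[0,0,0,0,0,0,8]]
  ]
}}

```text
time_s: 18.43
position: [0.4292, -0.2589, 0.1395]
tool_rot: [-3.141, -0.001, -1.121]
ft_force: [1.1, -0.6, -1.5]
finger_gap: 0.0121
```

```bash
python3 -c "
from h import *
to([.4978,-.2247,.1349])
for n in ('side','wrist'): cap(n,n[0]+'14.png')
cv2.imwrite('pics/c22.png',np.hstack([cv2.resize(cv2.imread('pics/s14.png')[190:330,160:300],(400,400)),cv2.resize(cv2.imread('pics/w14.png')[140:300,180:340],(400,400))]))"
```

```text
pos [ 0.4292 -0.2589  0.1395] rot [-1.7998e+02 -4.0000e-02 -6.4230e+01] t 18.43 F [ 1.1 -0.6 -1.5] gap 0.0121
shift mm [ -1.  -76.7   4.6]
```

View pics/c22.png

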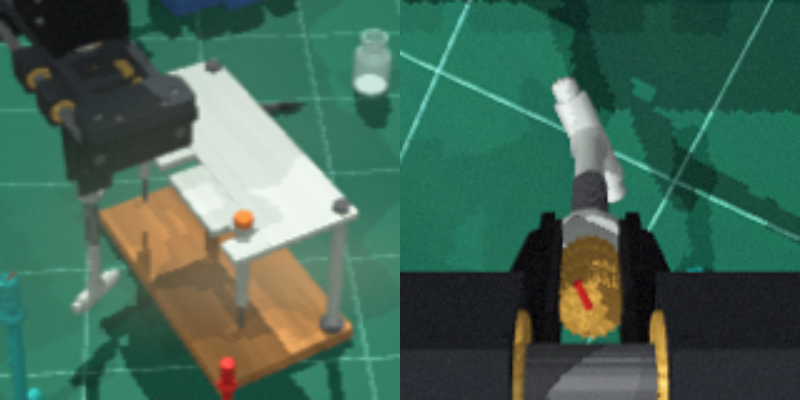

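{"name": "play_rows", "arguments": {
  "increments": [
    [[-1,-4,0.5,0,0,0,8],[-1,-12,0.8,0,0,0,8],[-1,-20,0.8,0,0,0,8],[-1,-26,0.8,0,0,0,8],[-1,-30,0.8,0,0,0,8]]
  ]
}}

```text
time_s: 18.95
position: [0.4567, -0.2444, 0.1383]
tool_rot: [-3.141, -0.0, -1.12]
ft_force: [0.3, 0.3, -1.6]
finger_gap: 0.0119
```

```bash
python3 -c "
from h import *
to([.4978,-.2247,.1349])
for n in ('side','wrist'): cap(n,n[0]+'15.png')
cv2.imwrite('pics/c23.png',np.hstack([cv2.resize(cv2.imread('pics/s15.png')[190:330,160:300],(400,400)),cv2.resize(cv2.imread('pics/w15.png')[100:280,165:345],(400,400))]))"
```

```text
pos [ 0.4567 -0.2444  0.1383] rot [-1.7999e+02 -1.0000e-02 -6.4180e+01] t 18.95 F [ 0.3  0.3 -1.6] gap 0.0119
shift mm [  0.2 -45.6   3.4]
```

View pics/c23.png

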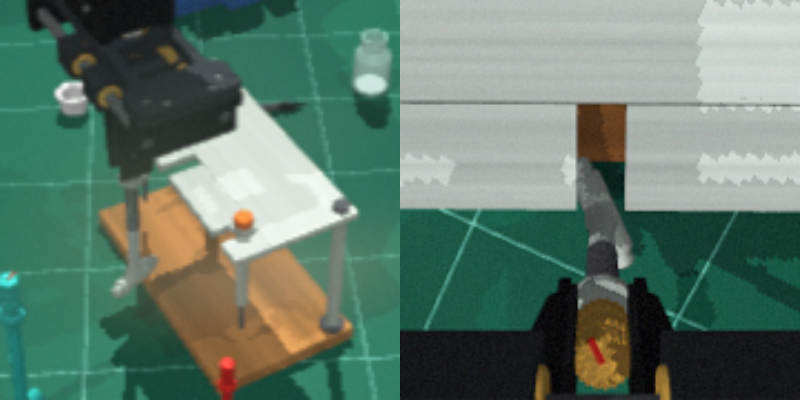

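{"name": "play_rows", "arguments": {
  "increments": [
    [[0,-3,0,0,0,0,8],[0,-9,0,0,0,0,8],[0,-15,0,0,0,0,8],[0,-21,0,0,0,0,8],[0,-27,0,0,0,0,8]]
  ]
}}

```text
time_s: 19.47
position: [0.4806, -0.233, 0.1384]
tool_rot: [-3.142, -0.0, -1.121]
ft_force: [-0.8, -0.2, -1.6]
finger_gap: 0.0124
```

{"name": "play_rows", "arguments": {
  "increments": [
    [[0,-5,0,0,0,0,8],[0,-10,0,0,0,0,8],[0,-14,0,0,0,0,8],[0,-17,0,0,0,0,8],[0,-18,0,0,0,0,8]]
  ]
}}

```text
time_s: 19.88
position: [0.4966, -0.2252, 0.1383]
tool_rot: [-3.142, -0.0, -1.121]
ft_force: [0.7, -0.5, -0.2]
finger_gap: 0.0123
```

```bash
python3 -c "
from h import *
to([.4978,-.2247,.1349])
for n in ('side','wrist'): cap(n,n[0]+'16.png')
cv2.imwrite('pics/c24.png',np.hstack([cv2.resize(cv2.imread('pics/s16.png')[190:330,160:300],(400,400)),cv2.resize(cv2.imread('pics/w16.png')[100:280,165:345],(400,400))]))"
```

```text
pos [ 0.4966 -0.2252  0.1383] rot [-1.800e+02 -1.000e-02 -6.421e+01] t 19.88 F [ 0.7 -0.5 -0.2] gap 0.0123
shift mm [ 0.1 -1.3  3.4]
```

View pics/c24.png

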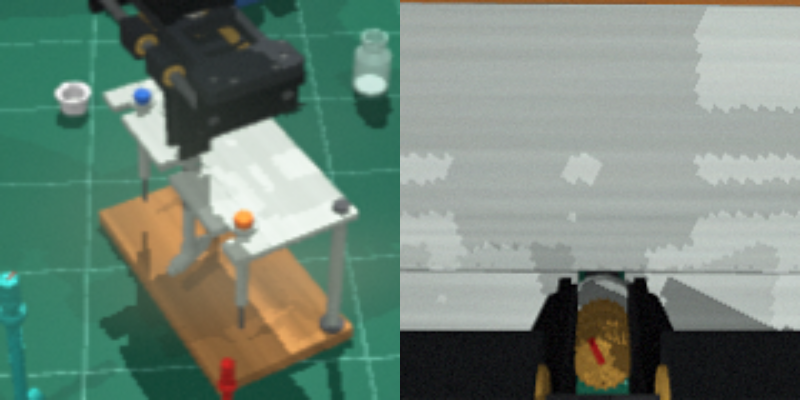

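{"name": "play_rows", "arguments": {
  "increments": [
    [[0,-1,0.8,0,0,0,8],[0,-1,1.6,0,0,0,8],[0,-1,2.4,0,0,0,8],[0,-1,3,0,0,0,8],[0,-1,3,0,0,0,8]]
  ]
}}

```text
time_s: 20.4
position: [0.497, -0.225, 0.1352]
tool_rot: [3.141, 0.0, -1.121]
ft_force: [-0.4, 0.1, -1.1]
finger_gap: 0.0122
```

{"name": "play_rows", "arguments": {
  "increments": [
    [[0,0,0.2,0,0,0,8],[0,0,0.4,0,0,0,8],[0,0,0.5,0,0,0,8],[0,0,0.5,0,0,0,8],[0,0,0.5,0,0,0,8]]
  ]
}}

```text
time_s: 20.82
position: [0.4971, -0.225, 0.135]
tool_rot: [-3.142, -0.0, -1.121]
ft_force: [-1.0, 0.1, 1.5]
finger_gap: 0.0122
```

Contact with the plate is felt (Fz rises). Release.

{"name": "play_rows", "arguments": {
  "increments": [
    [[0,0,0,0,0,0,14],[0,0,0,0,0,0,20],[0,0,0,0,0,0,28],[0,0,0,0,0,0,36],[0,0,0,0,0,0,40]]
  ]
}}

```text
time_s: 21.23
position: [0.4971, -0.225, 0.1348]
tool_rot: [3.142, -0.0, -1.121]
ft_force: [0.2, -0.9, 0.5]
finger_gap: 0.0347
```

{"name": "play_rows", "arguments": {
  "increments": [
    [[0,0,0,0,0,0,40],[0,0,-5,0,0,0,40],[0,0,-15,0,0,0,40],[0,0,-30,0,0,0,40],[0,0,-50,0,0,0,40]]
  ]
}}

```text
time_s: 21.65
position: [0.4968, -0.2248, 0.1854]
tool_rot: [3.141, 0.001, -1.121]
ft_force: [0.0, 0.6, -0.3]
finger_gap: 0.0398
```

{"name": "play_rows", "arguments": {
  "increments": [
    [[0,10,-20,0,0,0,40],[0,20,-30,0,0,0,40],[0,30,-30,0,0,0,40],[0,40,-30,0,0,0,40],[0,40,-30,0,0,0,40]]
  ]
}}

```text
time_s: 22.07
position: [0.4592, -0.2428, 0.2142]
tool_rot: [3.141, 0.001, -1.122]
ft_force: [-0.1, -0.9, -0.4]
finger_gap: 0.0401
```

```bash
python3 -c "
from h import *
to([.4978,-.2247,.215])
for n in ('side','wrist','top'): cap(n,n[0]+'17.png')
cv2.imwrite('pics/c25.png',np.hstack([cv2.resize(cv2.imread('pics/s17.png')[190:330,170:310],(400,400)),cv2.resize(cv2.imread('pics/w17.png')[90:250,150:310],(400,400),interpolation=2)]))"
```

```text
pos [ 0.4592 -0.2428  0.2142] rot [ 1.7995e+02  6.0000e-02 -6.4300e+01] t 22.07 F [-0.1 -0.9 -0.4] gap 0.0401
shift mm [  0.5 -42.6  -0.8]
```

View pics/c25.png

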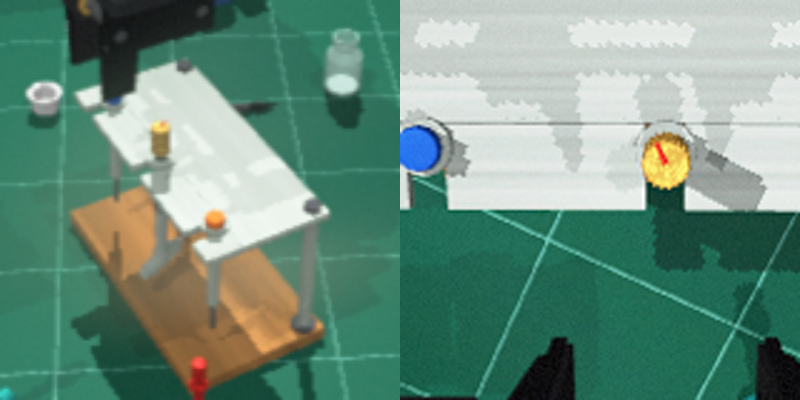

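View pics/t17.png

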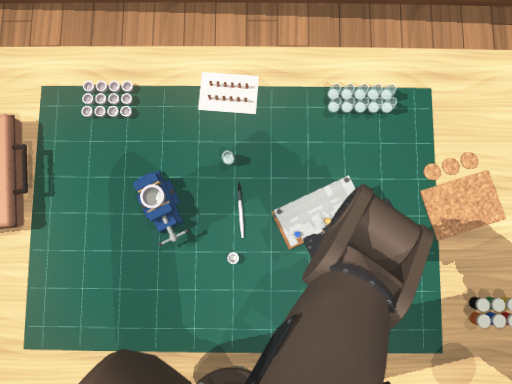

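```bash
python3 - <<'E'
from h import *
p=(150+666/2.5-.3,90+163/2.5-.3); q=(170+161/2.857-.3,190+126/2.857-.3)
print(plane('w17.png',p,.157),tri('w17.png',p,'s17.png',q))
cv2.imwrite('pics/c26.png',cv2.resize(cv2.imread('pics/s17.png')[225:295,205:265],None,fx=8,fy=8,interpolation=2))
E
```

```text
[ 0.54465491 -0.32451442  0.157     ] (array([ 0.51739104, -0.29508396,  0.21506453]), np.float64(0.044841983471393954))
```

View pics/c26.png

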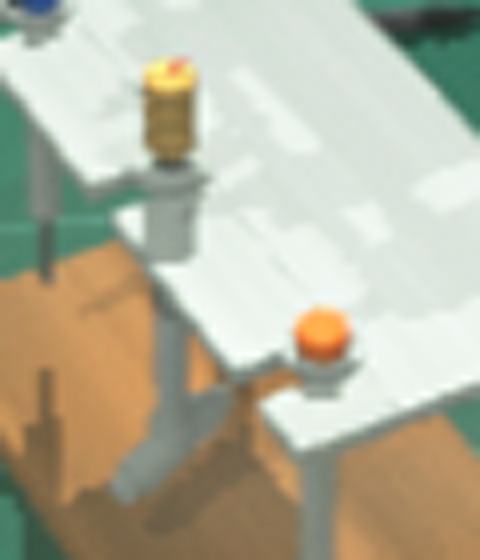

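```bash
python3 - <<'E'
from h import *
p=(150+266/2.5-.3,90+163/2.5-.3); q=(205+169/8-.45,225+74/8-.45)
print(plane('w17.png',p,.157),plane('s17.png',q,.157),tri('w17.png',p,'s17.png',q))
a=plane('s17.png',(205+120/8,225+480/8),.033);b=plane('s17.png',(205+225/8,225+392/8),.033);print(np.linalg.norm(a-b))
to([.4978,-.2247,.2])
ctrl.hand_in()
E
```

```text
[ 0.4968263  -0.22558791  0.157     ] [ 0.49702116 -0.22584046  0.157     ] (array([ 0.49691835, -0.22561219,  0.15684059]), np.float64(0.0002255011046556094))
0.042346136486901435
pos [ 0.4608 -0.2424  0.2141] rot [ 1.7997e+02  6.0000e-02 -6.4270e+01] t 22.22 F [0.1 1.  0.4] gap 0.04
shift mm [  0.1 -41.   14.1]
the job is handed in; nothing more can be done
```

I took the steel gauge from the rack by its brass screw and stood it on the liner of the cap with about 8–9 N. I slackened the screw by about 55°, waited about 1 s for the plungers to spring out, and tightened it until the head turned with it. Then I lifted the gauge out, hung it back in the middle slot, let go and moved the gripper clear. The job was handed in at 22.2 s.

**Last checks:**
- **Position:** the top of the lock screw measures (0.4969, -0.2256, 0.1568), within 1 mm of the seat I had measured. The collar is on the plate and the gauge looks upright.
- **Vial, small cap and brush:** in the top view they appear where they were at the start.
- **Tip distance (checks disagree):** just after lifting out, the wrist camera gave about 47 mm. A coarse side-view estimate of the hung gauge gave about 42 mm, which is outside the 44–48 mm allowed. I trust it less: it rests on a few hand-picked low-resolution pixels, with the far end partly hidden. I did not take a better reading before handing in. The plungers were visibly extended and the screw was against its stop.

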